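Close and pin the hinged gauging fixture and hold it shut for the reading

ROBOT

A 7-joint arm with a two-finger parallel gripper is mounted at the origin on the work surface. World frame = base frame: x ahead of the robot, y to its left, z up, the work surface at z = 0. Lengths are in m, angles in rad, forces in N, time in s.
With the tool pointing down it reaches from about 0.4 to 0.85 m from the base axis. Payload 10.4 kg.
Tool frame: the origin (TCP) lies on the centre line of the jaws, within the pads' length; the fingertips stand 11 mm ahead of it and the grasp point (between the pads) lies 8 mm behind it; z points along the fingers, y is the line along which they close (so a half turn about z gives the same grasp; the last joint's range is limited). The gripper opens to 87 mm and grips with 3 to 60 N. Pads are 19 mm wide; open, the fingers measure 117 mm over their backs; the gripper's body (75 mm by 190 mm) begins 51 mm behind the grasp point.
Start: joints at [-1.324, 0.332, -0.065, 1.46, 0.022, 1.35, -0.088], TCP at [0.167, 0.602, 0.234] pointing down, gripper open.
Joint ranges: [-2.6, 2.6], [-0.5, 2.12], [-1.47, 1.34], [0.16, 2.42], [-1.27, 4.41], [0.06, 2.06], [-2.6, 2.6]. Speed limits (rad/s): [2.22, 2.22, 2.79, 2.79, 3.14, 3.14, 3.14].

INTERFACE

Orientations are given as a unit quaternion [x, y, z, w].
In Python, from bench import r gives the robot as it stands.
- The arm moves only by the shell command python3 -m pendant 'ROWS' [OPENING] [FORCE]. ROWS is JSON, a list of rows, each a list of 4 numbers: the shift along the tool's x, y, z in m, then the turn about the tool's z in rad. A call has 1 to 8 rows; each row shifts and turns the commanded pose from where the row before left it, along the tool's axes as they then stand; what a row does not reach is not made up. A row lasts 1/12 s, in which the tool goes at most 41.7 mm and 7.16 degrees, less where a joint would pass 70% of its speed; a pose out of reach is approached as far as the arm can. A call with a gripper value outside its range is refused whole. OPENING is the opening, from 0 (shut) to 1 (fully open), set as the call begins (- or left out, the last holds). The fingers move at their own pace and stop on an object; FORCE is the grip in N (left out, the last holds). Time passes only in rows, so rows that do not move let the fingers close. It gives the time, the measured TCP pose, the force, the opening and the grip force at its end, in the units of the state.
- r.read_state(): the state, without advancing time (a new reading comes with each control period).
- r.camera(name): name is "side" or "top" or "wrist"; returns a dict with "img" (420x560x3 uint8, red, green, blue), "camera_matrix" (3x3 intrinsics, pixels), "xyz" and "attitude" of the camera in the world. Camera axes: x right, y down, z forward; pixel columns grow to the right and rows downward; lengths in m; the calibration is good to about 2 mm. A picture is of the moment at which its call begins. There is no depth.
- r.close_job(): hands the job in; it is judged then, once.
Trained networks look in the newest picture that a camera, given by its name, has taken for a name from the list of things; names that differ only in an ending like _2 or _b are one class to them, and where a whole thing is asked for, a point or a joint stands for the part that bears it (a point fixed in the world has none). Each returns a list of dicts, best first, with "score" (0 to 1); they miss things now and then, are a little off and sometimes report something else, mostly with a low value. They report only what shows in the picture. A call takes as long as a camera call.
- r.outline_of(thing, camera): "mask" (420x560 bool, what is visible of it) and "bbox" ([centre column, centre row, width, height] in pixels, round what is visible of it).
The state is a dict: "time": time; "joint_positions": joint angles; "joint_vel": joint speeds; "joint_torque": joint torques, N m; "ee_pos": TCP position; "eef_rot": TCP orientation; "ft_force": force on the tool from outside, world axes, zero at the start; "torque": the same for the moment, N m; "width": finger opening in m; "grip_force": force on a finger pad.
Only numpy, scipy, OpenCV 4.12 (cv2) and the standard library are available. Lean on these libraries where they do the work, as an engineer would, in place of code of your own. Each camera call takes 0.05 s, during which the arm holds its last target. There are 200 camera calls.

TASK

A steel ring is waiting in the hinged gauging fixture. Swing the fixture's leaf down over it without slamming it, take the collared locating pin from the wooden pin stand and push it through the hole in the leaf into the hole in the block below, right down until its collar sits on the leaf. The leaf is sprung and rises again by itself, so keep pressing it fully shut for the reading: finish while still holding it down, and leave the ring, the other two pins and everything else on the bench where they are.

Things in the scene. Friction and masses are not known exactly. Their poses are not given: they have to be found in the camera images.
- fixture: Hinged gauging fixture, immovable. Plain metal base plate 200 (x) x 130 (y) x 14 mm; origin under its centre on the bench, x towards the hinge, z up. Front block at x = -65 mm: 30 x 100 (y) mm, top 48 mm above the bench. Hinge block at x = +66 mm, 44 mm high. Dial indicator lying face up on the +y side: 57 mm dia., centred at y = +116 mm, top 45 mm above the bench.
- bore (a point): Centre of the mouth of the hole in the front block's top: 48 mm above the bench, 12 mm dia., 31 mm deep, vertical, chamfered 1.5 mm; axes as the fixture's. At y = +-38 mm from it two brass spring lifters (6 mm dia.) stand 6 mm out of the block's top.
- hinge (a point): Middle of the hinge axis of the leaf: 54 mm above the bench, 127 mm from the hole's axis. The axis runs along the fixture's y.
- leaf (a joint): Leaf angle (rad): 0 = fully shut, level on the front block; grows as it opens up and away from that block; 1.57 = upright; stop at 1.95. Starts at 1.65 to 1.9. Stiff hinge (0.33 N m friction, leaf about 0.35 kg): it stays where left. From 0.047 down it meets the spring lifters; fully shutting it takes 10 to 11 N at its hole (15 N holds it well); let go, it rises to about 0.03.
- leaf_hole (a point): Centre of the hole in the leaf, on its upper face (60 mm above the bench when shut, then straight above point bore): 12 mm dia., through, chamfered 1.5 mm. Axes turn with the leaf, z its upper normal. The leaf is a metal plate 100 mm wide (y), 12 mm thick, reaching 150 mm from the hinge axis, with a 50 x 50 mm window.
- leaf_tab (a point): Middle of the thumb tab at the leaf's free edge, 160 mm from the hinge axis, mid-thickness: tab 36 mm wide (along y), 12 mm thick, its end 172 mm from the hinge axis. Axes as leaf_hole.
- stand: Wooden pin stand, fixed, 62 (x) x 152 (y) x 46 mm high; origin under its centre on the bench. Three upright holes in a row along y at -48, 0 and +48 mm, 13.5 mm dia., 42 mm deep, holding three metal pins in any order.
- pin: The collared locating pin, 90 g, upright in the stand: the only one with a wide flat collar under a straight grooved head. Origin on its axis under the collar (on the stand's top, 46 mm above the bench), z up. Collar 28 mm dia. x 4 mm; above it the head, 20 mm dia. x 34 mm (top 38 mm above the origin); below it the shank, 10 mm dia., 34 mm long with a 6 mm tapered nose.
- pin_tip (a point): Tip of the locating pin's shank, on its axis 34 mm below its origin. With the pin home and the leaf shut it lies 22 mm below point bore.
- plug_plain: Another pin in the stand, not wanted: straight 16 mm dia. head, 46 mm tall, no collar. Origin on its axis at the stand's top.
- plug_ball: Another pin in the stand, not wanted: 26 mm ball knob on a thin neck, 43 mm tall. Origin on its axis at the stand's top.
- ring: The steel sample ring in the fixture: 44 mm outer dia., 29 mm bore, 26 mm high, loose over the spigot. Origin under its centre.
- spare_ring: A loose steel ring like the sample (44 mm dia., 26 mm high) standing on the bench in front of the pin stand. Origin under its centre.
- brush: A 150 mm wooden brush lying on the bench beyond the pin stand. Origin under its middle.
- loupe: A black eye loupe, 38 mm dia., 30 mm high, on the bench beyond the fixture's hinge. Origin under its centre.
- caliper: A digital caliper, 230 mm long, 12 mm high, lying at the left of the bench, near the robot. Origin under its middle.

How it is judged:
By the outcome, as a careful person would: the job done as asked, in the order asked, and still so for the second after the job is handed in, while the arm keeps its last pose, push and grip.
It also fails if it takes over 61 s, if anything falls off the work surface, if the arm or the gripper's body presses on something with over 40 N, if the wrist force passes 120 N, or if a joint passes its speed limit or range.

## Working session

There is one attempt and no reset: what is moved stays moved. The work goes in short steps, Python scripts to look and compute and a shell command to move; the robot and the scene stay as the last step left them, time stands still between calls to the robot, and variables do not carry over. Pictures are saved under pics/ and viewed, at most 10 in all, crops included, and the job is handed in when it is done.

```bash
ls; mkdir -p pics; python3 - <<'E'
from bench import r
import cv2,numpy as np
s=r.read_state();print(s)
for n in("side","top"):
    c=r.camera(n);cv2.imwrite(f"pics/{n}0.png",c["img"][:,:,::-1]);print(n,c["camera_matrix"],c["xyz"],c["attitude"])
    for t in("fixture","bore","leaf","leaf_hole","leaf_tab","stand","pin","plug_plain","plug_ball","ring","spare_ring"):
        try:print(t,[(round(o["score"],2),np.round(o["bbox"],1).tolist()) for o in r.outline_of(t,n)[:2]])
        except Exception as e:print(t,e)
E
```

```text
pics
{'time': 0.0, 'joint_positions': array([-1.32359688,  0.33286665, -0.06469132,  1.46094922,  0.02158842,
        1.34987621, -0.08852715]), 'joint_vel': array([ 0.0019244 , -0.00085513, -0.00120429,  0.00188026, -0.00055716,
       -0.00088151,  0.00065841]), 'joint_torque': array([ 2.95637010e-04, -6.23259544e+01,  2.44741724e-02, -3.89895701e+01,
       -6.13688654e-02,  3.97255586e-02,  1.67104358e-04]), 'ee_pos': array([0.16649415, 0.60203361, 0.23275338]), 'eef_rot': array([ 1.34499214e-01,  9.90913451e-01, -6.99101473e-04, -6.64634436e-05]), 'ft_force': array([-0.68377916, -0.0925305 ,  0.79386598]), 'torque': array([ 0.00946269, -0.01815663, -0.02311108]), 'grip_force': 0.0, 'width': 0.08704627079697345}
side [[414.45850429   0.         282.85042343]
 [  0.         414.45850429 210.03189888]
 [  0.           0.           1.        ]] [ 0.36661697 -0.5523866   0.82021692] [ 0.93372043 -0.10921218  0.03410642 -0.33922795]
fixture [(0.62, [315.2, 306.0, 123.7, 137.3])]
bore [(0.71, [314.6, 306.6, 125.3, 144.9]), (0.58, [351.1, 281.0, 54.5, 82.2])]
leaf [(0.94, [349.8, 279.6,
[... 528 characters left out ...]
    1.        ]] [0.24222665 0.05418122 1.13367273] [ 0.7158144  -0.68979115  0.07614197 -0.07746176]
fixture [(0.83, [363.5, 197.6, 78.6, 98.9])]
bore [(0.69, [362.4, 198.4, 80.1, 102.1]), (0.27, [375.7, 205.9, 16.8, 15.1])]
leaf [(0.63, [378.7, 165.2, 47.8, 39.7])]
leaf_hole [(0.6, [379.0, 166.9, 47.6, 37.9])]
leaf_tab [(0.75, [380.2, 168.3, 46.9, 41.4])]
stand [(0.58, [264.0, 200.2, 55.6, 30.7]), (0.44, [365.6, 198.5, 79.7, 100.8])]
pin [(0.63, [246.7, 199.1, 8.4, 8.5]), (0.57, [378.7, 168.1, 50.8, 42.2])]
plug_plain []
plug_ball [(0.58, [262.6, 197.4, 11.2, 3.5]), (0.19, [253.9, 232.2, 15.0, 18.5])]
ring [(0.73, [376.1, 205.7, 17.7, 17.0])]
spare_ring [(0.62, [254.9, 230.9, 18.9, 22.1])]
```

```bash
python3 - <<'E'
import cv2
s=cv2.imread("pics/side0.png")[150:390,200:460];t=cv2.imread("pics/top0.png")[120:300,200:440]
cv2.imwrite("pics/a.png",cv2.resize(s,None,fx=2.5,fy=2.5,interpolation=cv2.INTER_CUBIC))
cv2.imwrite("pics/b.png",cv2.resize(t,None,fx=3.3,fy=3.3,interpolation=cv2.INTER_CUBIC))
E
```

```text
(no output)
```

View pics/a.png

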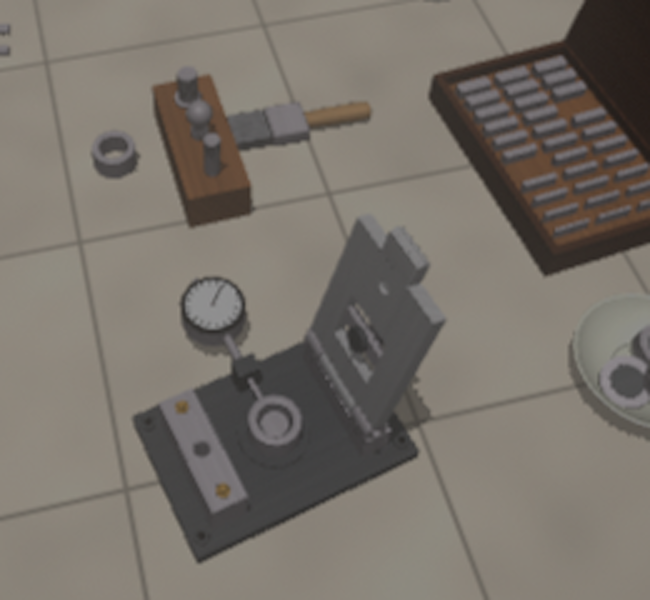

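View pics/b.png

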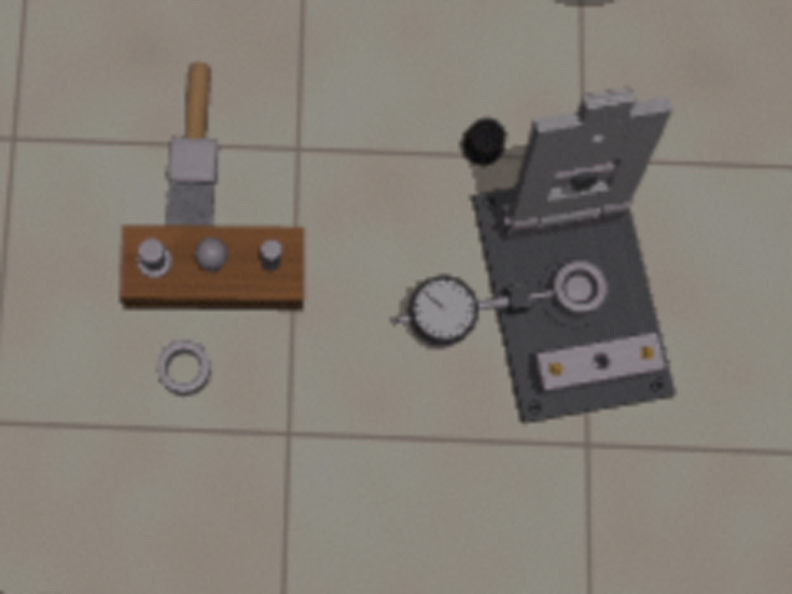

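The top picture shows the fixture at right: bore (382,229), brass lifters (368,232) and (396,227), leaf upright with its hole at (381,162). The stand is at left, and the collared pin is its leftmost one, collar at (247,199). In the side picture the bore is at (281,330), the leaf hole at (353,266), and the pin is the far one at about (275,185).

```bash
cat > h.py <<'E'
import numpy as np
from scipy.spatial.transform import Rotation as R
from scipy.optimize import least_squares
K={"side":(414.4585,282.85,210.03,[0.36661697,-0.5523866,0.82021692],[0.93372043,-0.10921218,0.03410642,-0.33922795]),
"top":(410.2033,278.617,206.5165,[0.24222665,0.05418122,1.13367273],[0.7158144,-0.68979115,0.07614197,-0.07746176])}
def proj(n,P):
    f,cx,cy,x,q=K[n];p=R.from_quat(q).inv().apply(np.asarray(P)-x)
    return np.array([cx,cy])+f*p[...,:2]/p[...,2:]
def place(v,L):
    L=np.asarray(L,float);c,s=np.cos(v[2]),np.sin(v[2])
    return np.stack([v[0]+c*L[:,0]-s*L[:,1],v[1]+s*L[:,0]+c*L[:,1],L[:,2]],1)
E
python3 - <<'E'
from h import *
T=lambda u,v:(200+u/3.3,120+v/3.3)
S=lambda u,v:(200+u/2.5,150+v/2.5)
m=.001
bore=(-65*m,0,48*m)
# which lifter is +y: the dial's side
obs=[("top",T(602,361),bore),("side",S(202,449),bore),
("top",T(556,369),(-65*m,38*m,54*m)),("top",T(648,352),(-65*m,-38*m,54*m)),
("side",S(182,407),(-65*m,38*m,54*m)),("side",S(222,491),(-65*m,-38*m,54*m)),
("top",T(442,309),(0*m,116*m,45*m)),("side",S(213,304),(0,116*m,45*m))]
obs=[o for o in obs if o[2][1]<.1]
obs+=[("top",T(521,420),(-.1,.065,.007)),("top",T(675,394),(-.1,-.065,.007)),("side",S(200,556),(-.1,-.065,.01)),("side",S(135,418),(-.1,.065,.012)),("side",S(416,453),(.1,-.065,.012))]
def res(v):
    P=place(v,[o[2] for o in obs]);return np.concatenate([proj(o[0],p)-o[1] for o,p in zip(obs,P)])
b=min((least_squares(res,[.4,-.2,y],loss='soft_l1') for y in np.arange(-3,3,.7)),key=lambda a:a.cost)
v=b.x;print("fixture",v,b.cost);print(np.round(res(v).reshape(-1,2),1).tolist())
print("bore",place(v,[bore]),"hinge",place(v,[(.062,0,.054)]))
o2=[("top",T(599,139)),("side",S(383,289))]
def lh(a):return place(v,[(.062-.127*np.cos(a[0])+.006*np.sin(a[0])*1,0,.054+.127*np.sin(a[0])+.006*np.cos(a[0]))])[0]
a=least_squares(lambda a:np.concatenate([proj(n,lh(a))-u for n,u in o2]),[1.75]);print("leaf",a.x,a.fun,lh(a.x))
# stand
ob=[("top",T(122,228),(1,1)),("top",T(304,228),(1,-1)),("top",T(303,298),(-1,-1)),("top",T(121,298),(-1,1)),("side",S(153,87),(-1,1)),("side",S(210,76),(1,1)),("side",S(250,186),(1,-1)),("side",S(188,198),(-1,-1))]
def rs(w):
    P=place(w,[(.031*o[2][0],.076*o[2][1],.046) for o in ob]);return np.concatenate([proj(o[0],p)-o[1] for o,p in zip(ob,P)])
w=least_squares(rs,[.25,.1,0],loss='soft_l1');print("stand",w.x,np.round(w.fun.reshape(-1,2),1).tolist(),place(w.x,[(0,y,.046) for y in(.048,0,-.048)]))
op=[("top",T(151.5,249),.084),("side",S(188,73),.084),("top",T(155,262),.05)]
# pin from tops
q=least_squares(lambda p:np.concatenate([proj(n,np.array([p[0],p[1],z]))-u for n,u,z in[("top",T(151.5,248),.084),("side",S(188,74),.084),("top",T(155,261),.05)]]),[.25,.15]);print("pin",q.x,q.fun)
E
```

```text
fixture [ 0.49515058 -0.20482743  0.21391994] 5.379911070300165
[[-0.4, -0.7], [-0.2, 0.2], [0.2, -1.0], [0.1, -0.8], [-0.4, -0.6], [0.3, -0.7], [0.4, 0.4], [-0.4, -0.0], [-1.2, 2.5], [-1.5, -0.0], [1.3, -0.0]]
bore [[ 0.43163217 -0.21862642  0.048     ]] hinge [[ 0.55573736 -0.19166532  0.054     ]]
leaf [1.67770841] [ 0.16492427 -0.51982274 -0.30129462  0.19369133] [ 0.57481021 -0.18752186  0.17963462]
stand [0.50190898 0.10040358 0.02978031] [[-0.2, -1.2], [0.1, -0.8], [0.4, 0.1], [-0.6, -0.3], [-0.9, -0.2], [-0.3, -0.4], [0.2, 0.3], [-0.4, 1.1]] [[0.50047973 0.14838229 0.046     ]
 [0.50190898 0.10040358 0.046     ]
 [0.50333822 0.05242486 0.046     ]]
pin [0.50133319 0.14757034] [ 0.06870478  0.15657204 -0.5036451   0.15058539 -0.04655099 -0.74688937]
```

The fits agree to within about 1 px. The leaf is at 1.68 rad, the bore at (0.432,-0.219), the fixture yaw 0.214 and the pin at (0.501,0.148). I'll close the fingers, turn the tool to the fixture's axes and go behind the leaf.

```bash
python3 -m pendant '[[0,0,0,-0.121],[0,0,0,-0.121],[0,0,0,-0.121],[0,0,0,-0.121]]' 0 10
python3 -m pendant '[[-0.011,-0.0357,0,0],[-0.011,-0.0357,0,0],[-0.011,-0.0357,0,0],[-0.011,-0.0357,0,0],[-0.011,-0.0357,0,0],[-0.011,-0.0357,0,0],[-0.011,-0.0357,0,0],[-0.011,-0.0357,0,0]]'
python3 -m pendant '[[-0.011,-0.0357,0,0],[-0.011,-0.0357,0,0],[-0.011,-0.0357,0,0],[-0.011,-0.0357,0,0],[-0.011,-0.0357,0,0],[-0.011,-0.0357,0,0],[-0.011,-0.0357,0,0],[-0.011,-0.0357,0,0]]'
```

```text
time: 1.53
ee_pos: [0.1666, 0.6024, 0.2336]
eef_rot: [-0.11, 0.994, 0.0, 0.0]
ft_force: [-0.1, 1.0, 0.4]
width: 0.0678
grip_force: 0.0
time: 2.2
ee_pos: [0.3139, 0.3403, 0.2338]
eef_rot: [-0.107, 0.994, 0.0, 0.0]
ft_force: [0.5, 0.0, -0.7]
width: 0.0148
grip_force: 0.0
time: 2.87
ee_pos: [0.4606, 0.0799, 0.2339]
eef_rot: [-0.107, 0.994, 0.0, 0.0]
ft_force: [0.5, 1.4, -0.6]
width: 0.0002
grip_force: 0.0
```

```bash

python3 -m pendant '[[-0.024,-0.03,0,0],[-0.024,-0.03,0,0],[-0.024,-0.03,0,0],[-0.016,-0.036,0,0],[0,-0.036,0,0],[0,-0.036,0,0],[0,-0.036,0,0],[0,-0.036,0,0]]'
python3 -m pendant '[[0,-0.01,0.01,0],[0,-0.003,0.012,0],[0,0,0.012,0],[0,0,0.010,0]]'
python3 - <<'E'
from h import *
from bench import r
import cv2
p=r.read_state()["ee_pos"];d=p[:2]-[.5557,-.1917];c,s=np.cos(.2139),np.sin(.2139);print(p,"rel hinge",c*d[0]+s*d[1],-s*d[0]+c*d[1])
for n in("side",):cv2.imwrite("pics/s1.png",cv2.resize(r.camera(n)["img"][150:390,200:460,::-1],None,fx=2.5,fy=2.5))
E
```

```text
time: 3.53
ee_pos: [0.6036, -0.165, 0.2335]
eef_rot: [-0.107, 0.994, 0.0, 0.0]
ft_force: [-0.2, 0.4, -0.0]
width: 0.0003
grip_force: 0.0
time: 3.87
ee_pos: [0.6057, -0.1738, 0.1873]
eef_rot: [-0.108, 0.994, 0.001, -0.001]
ft_force: [0.2, 0.4, -0.2]
width: 0.0
grip_force: 0.0
[ 0.605657   -0.17382582  0.18727194] rel hinge 0.052612702701016416 0.006862335503325904
```

View pics/s1.png

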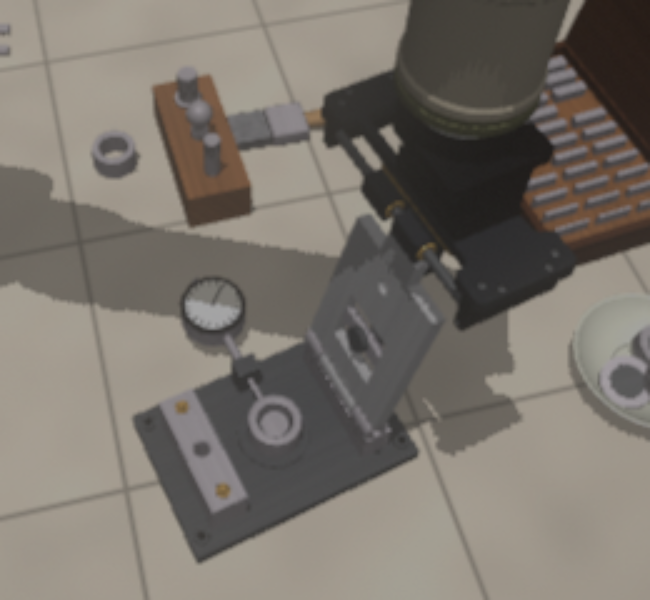

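```bash

python3 -m pendant '[[0.007,-0.002,0,0],[0.007,-0.002,0,0],[0.006,-0.001,0,0],[0.006,0,0,0],[0.006,0,0,0],[0.006,0,0,0],[0.006,0,0,0],[0.006,0,0,0]]'
python3 -m pendant '[[0.006,0,0,0],[0.006,0,0,0],[0.006,0,0,0],[0.006,0,0,0],[0.006,0,0,0],[0.006,0,0,0],[0.006,0,0,0],[0.006,0,0,0]]'
cat >> h.py <<'E'
def rel(p):
    d=p[:2]-np.array([.5557,-.1917]);c,s=np.cos(.2139),np.sin(.2139);return np.round([c*d[0]+s*d[1],-s*d[0]+c*d[1],p[2]],4)
E
python3 - <<'E'
from h import *
from bench import r
import cv2
s=r.read_state();print(rel(s["ee_pos"]),s["ft_force"])
cv2.imwrite("pics/s2.png",cv2.resize(r.camera("side")["img"][150:390,200:460,::-1],None,fx=2.5,fy=2.5))
E
```

```text
time: 4.58
ee_pos: [0.558, -0.192, 0.1899]
eef_rot: [-0.107, 0.994, -0.0, 0.0]
ft_force: [1.9, -0.5, 2.5]
width: 0.0005
grip_force: 1.3
time: 5.25
ee_pos: [0.5108, -0.202, 0.1895]
eef_rot: [-0.107, 0.994, 0.0, -0.0]
ft_force: [1.3, -0.1, -0.7]
width: 0.0006
grip_force: 0.7
[-0.0461 -0.0005  0.1895] [ 1.27860452 -0.13692355 -0.68393859]
```

View pics/s2.png

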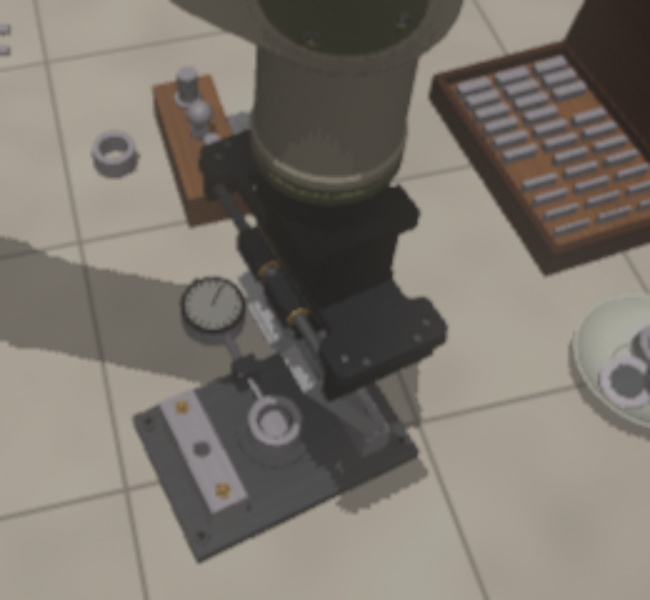

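The leaf is following the fingers and is now leaning forward, with its free edge at about (280,330). Next I follow the arc down.

```bash

python3 -m pendant '[[0.006,0,0.004,0],[0.006,0,0.004,0],[0.0057,0,0.0036,0],[0.0056,0,0.0037,0],[0.0053,0,0.0042,0],[0.0053,0,0.0043,0],[0.0048,0,0.0047,0],[0.0048,0,0.0047,0]]'
python3 -m pendant '[[0.0043,0,0.0052,0],[0.0043,0,0.0052,0],[0.0038,0,0.0056,0],[0.0038,0,0.0056,0],[0.0032,0,0.006,0],[0.0032,0,0.006,0],[0.0026,0,0.0062,0],[0.0026,0,0.0063,0]]'
python3 - <<'E'
from h import *
from bench import r
s=r.read_state();print(rel(s["ee_pos"]),s["ft_force"])
E
```

```text
time: 5.97
ee_pos: [0.4683, -0.2112, 0.1558]
eef_rot: [-0.107, 0.994, 0.0, -0.0]
ft_force: [0.1, -0.8, 1.0]
width: 0.0005
grip_force: 0.4
time: 6.63
ee_pos: [0.4415, -0.217, 0.1095]
eef_rot: [-0.107, 0.994, 0.0, -0.0]
ft_force: [0.5, -0.1, 1.7]
width: 0.0006
grip_force: 0.2
[-0.117  -0.0005  0.1095] [ 0.45481377 -0.14103965  1.74540669]
```

```bash

python3 -m pendant '[[0.0015,0,0.0045,0],[0.0015,0,0.0045,0],[0.001,0,0.0045,0],[0.001,0,0.0045,0],[0.001,0,0.004,0],[0.001,0,0.004,0],[0.0005,0,0.004,0],[0,0,0.0035,0]]'
python3 -m pendant '[[0,0,0.002,0],[0,0,0.001,0],[0,0,0.001,0],[0,0,0,0]]'
```

```text
time: 7.3
ee_pos: [0.4343, -0.2187, 0.0764]
eef_rot: [-0.107, 0.994, 0.0, -0.0]
ft_force: [-1.7, -0.2, 5.5]
width: 0.0003
grip_force: 2.6
time: 7.63
ee_pos: [0.434, -0.2187, 0.0727]
eef_rot: [-0.107, 0.994, 0.0, -0.0]
ft_force: [-2.8, 0.8, 4.9]
width: 0.0003
grip_force: 2.3
```

```bash

python3 -m pendant '[[0,0,-0.02,0],[0,0,-0.035,0],[0,0,-0.035,0],[0,0,-0.035,0],[-0.01,0.03,0,0],[-0.015,0.036,0,0],[-0.015,0.036,0,0],[-0.015,0.036,0,0]]' 1
python3 -m pendant '[[-0.015,0.036,0,0],[-0.015,0.036,0,0],[-0.015,0.036,0,0],[-0.015,0.036,0,0],[-0.015,0.036,0,0],[-0.013,0.026,0,0],[0,0,0,-0.12],[0,0,0,-0.12]]'
python3 -m pendant '[[0,0,0,-0.12],[0,0,0,-0.12],[0,0,0,-0.12],[0,0,0,-0.12],[0,0,0,-0.12],[0,0,0,-0.12],[0,0,0,-0.12],[0,0,0,-0.12]]'
python3 -m pendant '[[0,0,0,-0.12],[0,0,0,-0.067],[0,0,0,0]]'
python3 - <<'E'
from h import *
from bench import r
import cv2
s=r.read_state();print(s["ee_pos"],s["eef_rot"],s["joint_positions"])
c=r.camera("wrist");print(c["camera_matrix"],c["xyz"],c["attitude"])
w=c["img"][:,:,::-1]
print([(o["score"],o["bbox"]) for t in("pin","stand","plug_ball","plug_plain") for o in r.outline_of(t,"wrist")[:2]])
x=r.camera("side")["img"][220:390,240:420,::-1]
cv2.imwrite("pics/w3.png",np.hstack([cv2.resize(w,(440,330)),cv2.resize(x,(350,330))]))
cv2.imwrite("pics/w3raw.png",w)
E
```

```text
time: 8.3
ee_pos: [0.4589, -0.0704, 0.198]
eef_rot: [-0.107, 0.994, 0.0, 0.001]
ft_force: [1.1, 0.4, 0.4]
width: 0.0455
grip_force: 0.0
time: 8.97
ee_pos: [0.5009, 0.1503, 0.1971]
eef_rot: [-0.229, 0.973, -0.0, -0.0]
ft_force: [0.4, -0.4, -0.5]
width: 0.0859
grip_force: 0.0
time: 9.63
ee_pos: [0.5009, 0.1486, 0.1969]
eef_rot: [-0.629, 0.778, -0.0, -0.001]
ft_force: [-0.1, 1.5, -1.1]
width: 0.0871
grip_force: 0.0
time: 9.88
ee_pos: [0.5006, 0.1462, 0.1939]
eef_rot: [-0.651, 0.759, -0.0, -0.004]
ft_force: [1.0, 0.1, -0.2]
width: 0.087
grip_force: 0.0
[0.50059907 0.1462338  0.19391382] [-6.51390641e-01  7.58729352e-01 -2.26298723e-04 -4.46684035e-03] [-0.18648463  0.14846654 -0.20489295  1.7719761   0.03534286  1.23274865
  2.58846979]
[[314.84328023   0.         280.41941181]
 [  0.         314.84328023 212.16098492]
 [  0.           0.           1.        ]] [0.49111177 0.07401813 0.34663466] [0.07600511 0.98812848 0.13327996 0.00786011]
[(0.56, [282.1, 212.9, 28.5, 32.9]), (0.47, [272.4, 161.3, 29.0, 27.3]), (0.82, [267.1, 153.9, 91.8, 171.8]), (0.8, [258.9, 101.5, 24.5, 21.0])]
```

View pics/w3.png

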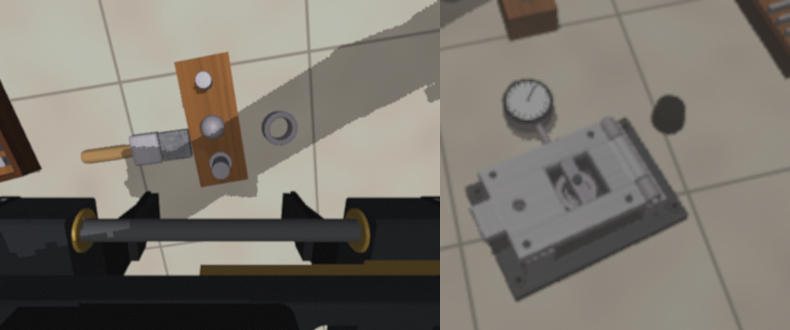

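The leaf is down (tip about (480,215) in the right-hand view), the ring is visible through its window, and the collared pin is in the wrist view at raw (281,210). Joint 7 is close to its limit, so I turn back a little and check the pin position.

```bash
python3 -m pendant '[[0,0,0,0.1],[0,0,0,0.1],[0,0,0,0]]' 0.65
cat >> h.py <<'E'
def addw(r):
    c=r.camera("wrist");m=c["camera_matrix"];K["wrist"]=(m[0][0],m[0][2],m[1][2],c["xyz"],c["attitude"]);return c["img"][:,:,::-1].copy()
E
python3 - <<'E'
from h import *
from bench import r
import cv2
s=r.read_state();print(s["ee_pos"],s["eef_rot"],s["joint_positions"][6])
w=addw(r)
for o in r.outline_of("pin","wrist")[:2]:print(o["score"],o["bbox"])
P=np.array([.501,.148,0])
u=[proj("wrist",P+[0,0,z]) for z in(.046,.050,.084)];print(u)
x0,y0=int(u[2][0])-40,int(u[2][1])-40
c=cv2.resize(w[y0:y0+80,x0:x0+80],None,fx=7,fy=7,interpolation=cv2.INTER_CUBIC)
for (z,rad,col) in((.05,.014,(0,255,0)),(.084,.010,(0,0,255))):
    t=np.linspace(0,6.28,60);q=proj("wrist",np.stack([P[0]+rad*np.cos(t),P[1]+rad*np.sin(t),0*t+z],1))
    cv2.polylines(c,[np.round((q-[x0,y0]+.5)*7).astype(int)],True,col,1)
cv2.imwrite("pics/w4.png",c);print(x0,y0)
E
```

```text
time: 10.43
ee_pos: [0.5004, 0.1475, 0.1943]
eef_rot: [-0.571, 0.821, -0.001, -0.004]
ft_force: [0.4, -0.2, 0.2]
width: 0.0745
grip_force: 0.0
[0.50044103 0.14746042 0.19429839] [-0.57063761  0.8211893  -0.00141701 -0.00433976] 2.384451262122516
0.71 [282.4, 209.8, 33.3, 31.6]
[array([280.58241308, 203.34409147]), array([280.59237422, 204.31609623]), array([280.68841019, 213.68725256])]
240 173
```

View pics/w4.png

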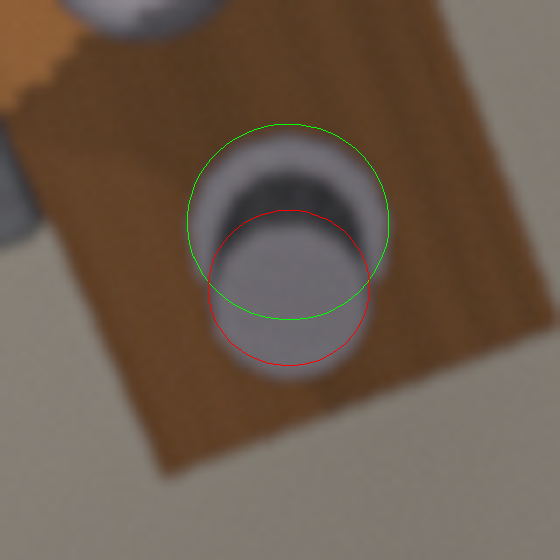

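The pin is about 1.6 mm to the +y side of my estimate: green is the predicted collar, the real one sits about 13 crop px lower. I take y = 0.149 and descend.

```bash
python3 -m pendant '[[-0.0016,0,0.02,0],[0,0,0.03,0],[0,0,0.03,0],[0,0,0.025,0],[0,0,0.015,0],[0,0,0.009,0],[0,0,0,0],[0,0,0,0]]' 0.6
python3 -m pendant '[[0,0,0,0],[0,0,0,0],[0,0,0,0],[0,0,0,0],[0,0,0,0],[0,0,0,0],[0,0,0,0],[0,0,0,0]]' 0 45
```

```text
time: 11.2
ee_pos: [0.5007, 0.1476, 0.0657]
eef_rot: [-0.573, 0.82, -0.001, -0.004]
ft_force: [0.2, 0.1, 0.4]
width: 0.0519
grip_force: 0.0
time: 11.87
ee_pos: [0.5005, 0.1474, 0.0655]
eef_rot: [-0.572, 0.82, -0.001, -0.004]
ft_force: [-2.0, 0.4, 3.6]
width: 0.0184
grip_force: 45.0
```

```bash
python3 -m pendant '[[0,0,-0.008,0],[0,0,-0.012,0],[0,0,-0.015,0],[0,0,-0.015,0],[0,0,-0.02,0],[0,0,-0.025,0],[0,0,-0.025,0],[0,0,0,0]]'
python3 - <<'E'
from h import *
from bench import r
import cv2
s=r.read_state();p=s["ee_pos"];print(p,s["eef_rot"],s["joint_positions"][6],s["width"])
w=addw(r)
for n in("wrist","side"):
    for o in r.outline_of("pin",n)[:2]:print(n,o["score"],o["bbox"])
M=R.from_quat(s["eef_rot"]).as_matrix();d=M.T@(np.array([.432,-.219,p[2]])-p);print("to bore tool axes",d)
E
```

```text
time: 12.53
ee_pos: [0.5034, 0.1491, 0.1914]
eef_rot: [-0.572, 0.82, -0.002, -0.0]
ft_force: [1.6, -0.1, -0.4]
width: 0.0189
grip_force: 45.0
[0.50342442 0.14910572 0.19139211] [-5.72177218e-01  8.20126269e-01 -2.43631653e-03 -4.45302130e-04] 2.3857469538622507 0.018916107623046883
wrist 0.76 [280.5, 274.3, 39.3, 70.0]
side 0.64 [274.8, 184.6, 10.1, 11.9]
to bore tool axes [ 0.37012956 -0.06004241  0.00151163]
```

```bash
python3 -m pendant '[[0.02,-0.003,0,0],[0.035,-0.006,0,0],[0.036,-0.006,0,0],[0.036,-0.006,0,0],[0.036,-0.006,0,0],[0.036,-0.006,0,0],[0.036,-0.006,0,0],[0.036,-0.006,0,0]]'
python3 -m pendant '[[0.036,-0.006,0,0],[0.035,-0.005,0,0],[0.02,-0.003,0,0],[0.008,-0.001,0,0],[0,0,0,0],[0,0,0,0]]'
python3 - <<'E'
from h import *
from bench import r
import cv2
s=r.read_state();p=s["ee_pos"];print(p,s["eef_rot"],s["joint_positions"])
M=R.from_quat(s["eef_rot"]).as_matrix();d=M.T@(np.array([.4316,-.2186,p[2]])-p);print("to bore tool axes",d)
w=addw(r);c=r.camera("side")["img"][:,:,::-1];t=r.camera("top")["img"][:,:,::-1]
for n in("wrist","side","top"):
    for o in r.outline_of("pin",n)[:2]:print(n,o["score"],o["bbox"])
f=lambda i,x,y:cv2.resize(i[y:y+100,x:x+133],(400,300),interpolation=cv2.INTER_CUBIC)
g=lambda i:cv2.resize(i,(400,300))
q=proj("side",np.array([.4316,-.2186,.1]));q2=proj("top",np.array([.4316,-.2186,.06]));print(q,q2)
a=(int(q[0])-66,int(q[1])-50);b=(int(q2[0])-66,int(q2[1])-50);print(a,b)
cv2.imwrite("pics/w5.png",np.vstack([np.hstack([g(w),f(w,215,210)]),np.hstack([f(c,*a),f(t,*b)])]))
E
```

```text
time: 13.35
ee_pos: [0.4737, 0.013, 0.1774]
eef_rot: [-0.573, 0.82, 0.001, -0.015]
ft_force: [0.2, -0.0, -0.7]
width: 0.0188
grip_force: 45.0
time: 13.85
ee_pos: [0.4641, -0.0289, 0.1728]
eef_rot: [-0.572, 0.82, 0.003, -0.021]
ft_force: [-0.5, 1.0, -0.6]
width: 0.019
grip_force: 45.0
[ 0.46406839 -0.02893797  0.17284846] [-0.57213152  0.81987989  0.00308597 -0.02128311] [ 1.01250363  0.19297707 -1.13817327  1.87349768  0.20090807  1.23393102
  2.59615009]
to bore tool axes [ 0.18914084 -0.03503636  0.00490696]
wrist 0.57 [282.4, 257.9, 39.1, 38.6]
side 0.52 [275.6, 215.3, 11.0, 21.8]
side 0.48 [309.1, 319.9, 115.8, 118.7]
[280.14835078 318.04737229] [383.18778962 228.01255288]
(214, 268) (317, 178)
```

View pics/w5.png

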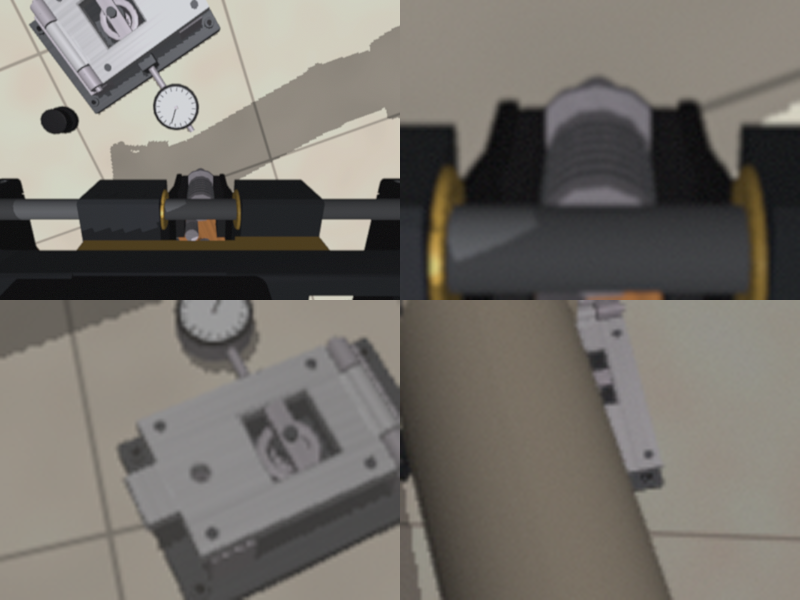

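The arm lost orientation at joint 7's limit. The pin is held well between the pads, and the leaf hole is visible in the side view at the lower left (200,472). I turn the tool back to relieve joint 7.

```bash
python3 -m pendant '[[0,0,0,0.1],[0,0,0,0.12],[0,0,0,0.12],[0,0,0,0.12],[0,0,0,0.12],[0,0,0,0.12],[0,0,0,0.12],[0,0,0,0.12]]'
python3 -m pendant '[[0,0,0,0.06],[0,0,0,0]]'
cat > st.py <<'E'
from h import *
from bench import r
s=r.read_state();p=s["ee_pos"];print(p,s["eef_rot"],s["joint_positions"])
M=R.from_quat(s["eef_rot"]).as_matrix();print("tilt axis",M[:,2]);d=M.T@(np.array([.4316,-.2186,p[2]])-p);print("to bore tool axes",d)
E
python3 st.py
```

```text
time: 14.82
ee_pos: [0.4647, -0.0278, 0.1736]
eef_rot: [-0.137, 0.99, -0.008, -0.02]
ft_force: [0.5, 0.4, -1.0]
width: 0.0188
grip_force: 45.0
time: 14.98
ee_pos: [0.4646, -0.0278, 0.1736]
eef_rot: [-0.109, 0.994, -0.008, -0.019]
ft_force: [0.2, 0.9, -0.8]
width: 0.0187
grip_force: 45.0
[ 0.46463925 -0.02776864  0.17358672] [-0.10920148  0.99379249 -0.00844676 -0.01949805] [ 0.8965042   0.15505182 -1.00484771  1.87604482  0.15713177  1.2252128
  1.62774201]
tilt axis [-0.03690923 -0.02104709 -0.99909696]
to bore tool axes [ 0.0735827  -0.17907085  0.0052359 ]
```

```bash
python3 -m pendant '[[0.006,-0.015,0,0],[0.006,-0.015,0,0],[0.006,-0.015,0,0],[0.006,-0.015,0,0]]'; python3 st.py
```

```text
time: 15.32
ee_pos: [0.4543, -0.0924, 0.1753]
eef_rot: [-0.112, 0.993, -0.008, -0.02]
ft_force: [-0.6, -0.3, -0.7]
width: 0.0193
grip_force: 45.0
[ 0.45428671 -0.09241326  0.17530559] [-0.11201313  0.99347989 -0.0083422  -0.01952346] [ 0.99822678  0.13298806 -0.95853434  1.88232686  0.13966528  1.22197584
  1.78685885]
tilt axis [-0.03692345 -0.02094937 -0.99909848]
to bore tool axes [ 0.05014384 -0.11794598  0.0034812 ]
```

```bash
python3 -m pendant '[[0.006,-0.015,0,0],[0.006,-0.015,0,0],[0.006,-0.015,0,0],[0.006,-0.015,0,0],[0.006,-0.015,0,0],[0.006,-0.015,0,0],[0.007,-0.014,0.01,0],[0.007,-0.012,0.015,0]]'; python3 st.py
```

```text
time: 15.98
ee_pos: [0.4307, -0.218, 0.1539]
eef_rot: [-0.111, 0.994, -0.009, -0.019]
ft_force: [0.5, -0.1, -1.3]
width: 0.0188
grip_force: 45.0
[ 0.43066459 -0.21804778  0.15391496] [-0.11111103  0.99359083 -0.00906706 -0.01869182] [ 1.14081126  0.18638019 -0.85273692  1.87506255  0.18581685  1.17680703
  2.01396002]
tilt axis [-0.03512914 -0.02217164 -0.99913681]
to bore tool axes [-7.89918222e-04 -7.45345084e-04 -2.06165683e-05]
```

```bash
python3 -m pendant '[[0,0,0.005,-0.1],[0,0,0.008,-0.1],[0,0,0.006,-0.1],[0,0,0.004,0],[0,0,0,0],[0,0,0,0]]'; python3 st.py; python3 - <<'E'
from h import *
from bench import r
import cv2
c=r.camera("side")["img"][:,:,::-1]
for o in r.outline_of("pin","side")[:2]:print(o["score"],o["bbox"])
x,y=220,270;q=cv2.resize(c[y:y+90,x:x+120],None,fx=6,fy=6,interpolation=cv2.INTER_CUBIC)
cv2.imwrite("pics/s6.png",q)
for z in(.06,.064,.075):print(z,(proj("side",np.array([.4316,-.2186,z]))-[x,y]+.5)*6)
E
```

```text
time: 16.48
ee_pos: [0.4291, -0.2171, 0.1304]
eef_rot: [-0.256, 0.966, -0.005, -0.021]
ft_force: [-0.9, 0.7, -1.3]
width: 0.0187
grip_force: 45.0
[ 0.42908667 -0.21705986  0.13036669] [-0.25621625  0.96638468 -0.00495099 -0.02072126] [ 1.15946132  0.22403096 -0.8824319   1.90168988  0.22343632  1.13665729
  2.27756858]
tilt axis [-0.03751237 -0.02018737 -0.99909223]
to bore tool axes [-1.41881573e-03 -2.58298283e-03 -6.31895704e-05]
0.5 [338.4, 195.2, 22.0, 12.9]
0.06 [365.80242829 346.0093434 ]
0.064 [365.61781462 340.72624006]
0.075 [365.10272734 325.98594842]
```

View pics/s6.png

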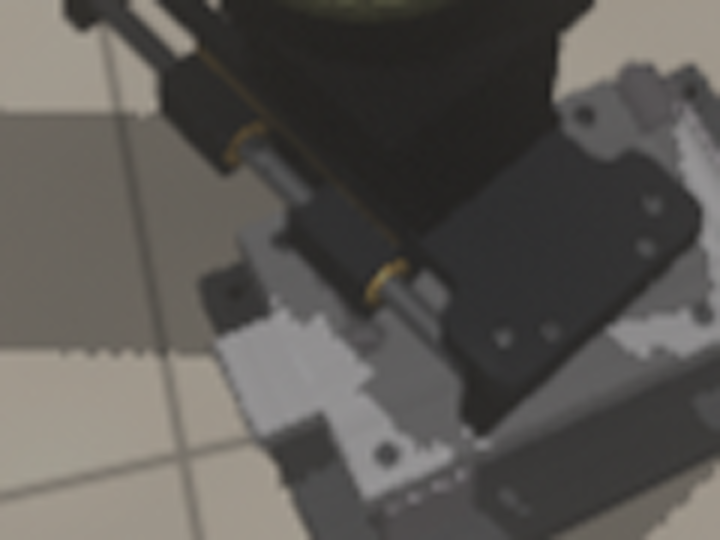

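```bash
python3 -m pendant '[[-0.001,-0.0013,0,0],[-0.001,-0.0013,0,0],[0,0,0,0],[0,0,0,0]]'; python3 st.py; python3 - <<'E'
from h import *
from bench import r
import cv2
c=r.camera("side")["img"][:,:,::-1]
s=r.read_state();p=s["ee_pos"];M=R.from_quat(s["eef_rot"]).as_matrix()
x,y=258,300;k=14;q=c[y:y+42,x:x+56].astype(float);q=np.clip((q-30)*2.2,0,255).astype(np.uint8)
q=cv2.resize(q,None,fx=k,fy=k,interpolation=cv2.INTER_CUBIC);g=q.copy()
for P,col in((np.array([.4316,-.2186,.064]),(0,255,0)),(p+M@[-.0016,0,.0535],(0,0,255)),(p+M@[-.0016,0,.0195],(255,0,0))):
    u=(proj("side",P)-[x,y]+.5)*k;print(P,u);cv2.circle(g,tuple(int(v) for v in u),4,col,-1)
cv2.imwrite("pics/s7.png",g)
E
```

```text
time: 16.92
ee_pos: [0.4324, -0.2185, 0.1307]
eef_rot: [-0.257, 0.966, -0.005, -0.02]
ft_force: [-0.0, -0.3, -0.9]
width: 0.0188
grip_force: 45.0
[ 0.4324225  -0.21851798  0.13068627] [-0.25720593  0.96612539 -0.00523771 -0.02047929] [ 1.15465259  0.23250282 -0.88094941  1.89334679  0.23031368  1.13911219
  2.27469738]
tilt axis [-0.03687679 -0.02065536 -0.99910633]
to bore tool axes [7.53730779e-04 3.37788841e-04 3.20253250e-05]
[ 0.4316 -0.2186  0.064 ] [321.10823411 375.02789348]
[ 0.43172647 -0.21880434  0.07712417] [320.91470246 335.08364016]
[ 0.43298495 -0.21810356  0.11109364] [325.20445236 216.73420175]
```

View pics/s7.png

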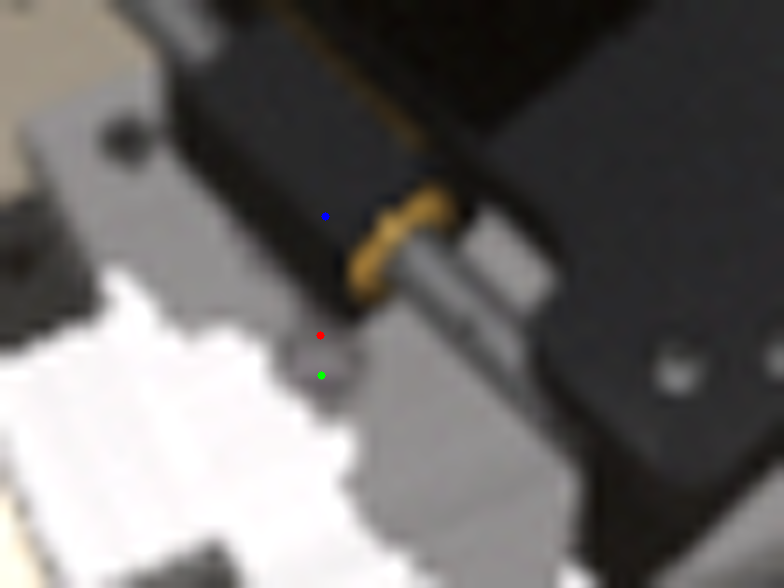

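```bash
python3 -m pendant '[[-0.0002,0,0.004,0],[-0.0002,0,0.004,0],[-0.0002,0,0.003,0],[0,0,0.002,0],[0,0,0,0]]'; python3 -m pendant '[[-0.0001,0,0.002,0],[-0.0001,0,0.002,0],[-0.0001,0,0.002,0],[-0.0001,0,0.002,0],[0,0,0,0]]'; python3 -m pendant '[[-0.0001,0,0.002,0],[-0.0001,0,0.002,0],[0,0,0,0]]'
```

```text
time: 17.38
ee_pos: [0.4319, -0.2183, 0.1169]
eef_rot: [-0.257, 0.966, -0.005, -0.021]
ft_force: [0.4, -0.1, -1.3]
width: 0.0189
grip_force: 45.0
time: 17.8
ee_pos: [0.4319, -0.2183, 0.109]
eef_rot: [-0.257, 0.966, -0.005, -0.021]
ft_force: [-1.4, -0.2, -2.3]
width: 0.0189
grip_force: 45.0
time: 18.05
ee_pos: [0.4319, -0.2183, 0.1051]
eef_rot: [-0.257, 0.966, -0.005, -0.021]
ft_force: [-3.1, 1.2, -1.2]
width: 0.0187
grip_force: 45.0
```

The tip is inside the leaf's hole with only a small side force. I continue.

```bash
python3 -m pendant '[[0.0004,0,0.002,0],[0,0,0.002,0],[0,0,0.002,0],[0,0,0,0]]'; python3 -m pendant '[[-0.0001,0,0.002,0],[-0.0001,0,0.002,0],[0,0,0,0]]'
```

```text
time: 18.38
ee_pos: [0.4315, -0.2186, 0.0991]
eef_rot: [-0.257, 0.966, -0.005, -0.021]
ft_force: [-3.5, 2.5, -1.6]
width: 0.0192
grip_force: 45.0
time: 18.63
ee_pos: [0.4315, -0.2186, 0.0952]
eef_rot: [-0.257, 0.966, -0.005, -0.021]
ft_force: [-4.0, 2.3, -1.2]
width: 0.0188
grip_force: 45.0
```

```bash
python3 -m pendant '[[0.0003,0.0006,0.002,0],[-0.0001,0,0.002,0],[-0.0001,0,0.002,0],[0,0,0,0]]'; python3 -m pendant '[[-0.0001,0,0.002,0],[-0.0001,0,0.002,0],[0,0,0,0]]'; python3 st.py
```

```text
time: 18.97
ee_pos: [0.4311, -0.2185, 0.0892]
eef_rot: [-0.257, 0.966, -0.005, -0.021]
ft_force: [-2.7, 1.4, -1.3]
width: 0.0185
grip_force: 45.0
time: 19.22
ee_pos: [0.4311, -0.2184, 0.0852]
eef_rot: [-0.257, 0.966, -0.005, -0.021]
ft_force: [-2.6, 0.3, -3.0]
width: 0.0189
grip_force: 45.0
[ 0.43110014 -0.21844024  0.08518893] [-0.25723862  0.96611369 -0.00512138 -0.0206497 ] [ 1.12370404  0.29716882 -0.85887515  1.93918776  0.29270969  1.05473554
  2.22336678]
tilt axis [-0.03726508 -0.02051947 -0.99909472]
to bore tool axes [-3.53910997e-04 -3.87164055e-04 -1.53493153e-05]
```

The collar is just above the leaf. I open so the pin drops square on the leaf, then regrip and press.

```bash
python3 -m pendant '[[0,0,0,0],[0,0,0,0],[0,0,0,0],[0,0,0,0],[0,0,0,0]]' 0.35; python3 -m pendant '[[0,0,0,0],[0,0,0.001,0],[0,0,0,0],[0,0,0,0],[0,0,0,0],[0,0,0,0],[0,0,0,0]]' 0 50;  python3 -m pendant '[[0,0,0.001,0],[0,0,0.001,0],[0,0,0,0],[0,0,0,0]]'
```

```text
time: 19.63
ee_pos: [0.4316, -0.2185, 0.0858]
eef_rot: [-0.257, 0.966, -0.005, -0.02]
ft_force: [0.3, 0.5, 0.5]
width: 0.0301
grip_force: 0.0
time: 20.22
ee_pos: [0.4311, -0.2184, 0.0845]
eef_rot: [-0.257, 0.966, -0.005, -0.021]
ft_force: [0.7, 0.4, -0.4]
width: 0.0189
grip_force: 50.0
time: 20.55
ee_pos: [0.431, -0.2185, 0.0826]
eef_rot: [-0.257, 0.966, -0.005, -0.021]
ft_force: [-3.7, 0.2, 3.9]
width: 0.019
grip_force: 50.0
```

```bash
for i in 1; do python3 -m pendant '[[0,0,0.001,0],[0,0,0,0],[0,0,0,0]]'; python3 -m pendant '[[0,0,0.001,0],[0,0,0,0],[0,0,0,0]]';python3 -m pendant '[[0,0,0.0005,0],[0,0,0,0],[0,0,0,0]]'; done | grep -E "pos|force"
```

```text
ee_pos: [0.4309, -0.2185, 0.0817]
ft_force: [-3.9, 0.6, 5.7]
grip_force: 50.0
ee_pos: [0.4309, -0.2185, 0.0807]
ft_force: [-3.8, 1.0, 6.7]
grip_force: 50.0
ee_pos: [0.4308, -0.2185, 0.0803]
ft_force: [-3.6, 2.1, 7.9]
grip_force: 50.0
```

```bash
(python3 -m pendant '[[0.0004,0,0.0005,0],[0,0,0,0],[0,0,0,0]]'; python3 -m pendant '[[0,0,0.0005,0],[0,0,0,0],[0,0,0,0]]';python3 -m pendant '[[0,0,0.0005,0],[0,0,0,0],[0,0,0,0]]') | grep -E "pos|force"
```

```text
ee_pos: [0.4307, -0.2185, 0.0799]
ft_force: [-4.0, 1.8, 8.1]
grip_force: 50.0
ee_pos: [0.4307, -0.2186, 0.0795]
ft_force: [-3.6, 2.2, 8.4]
grip_force: 50.0
ee_pos: [0.4307, -0.2186, 0.0791]
ft_force: [-4.1, 2.1, 10.7]
grip_force: 50.0
```

```bash
(python3 -m pendant '[[0,0,0.0005,0],[0,0,0,0],[0,0,0,0]]'; python3 -m pendant '[[0,0,0.0005,0],[0,0,0,0],[0,0,0,0]]';python3 -m pendant '[[0,0,0.0005,0],[0,0,0,0],[0,0,0,0]]') | grep -E "pos|force"
```

```text
ee_pos: [0.4307, -0.2186, 0.079]
ft_force: [-6.3, 2.5, 17.2]
grip_force: 50.0
ee_pos: [0.4307, -0.2186, 0.0789]
ft_force: [-9.0, 4.9, 23.4]
grip_force: 50.0
ee_pos: [0.4307, -0.2187, 0.0788]
ft_force: [-12.5, 5.2, 28.2]
grip_force: 50.0
```

```bash
python3 -m pendant '[[0.0004,0.0005,-0.0002,0],[0,0,0,0],[0,0,0,0],[0,0,0,0]]'| grep -E "pos|force"; python3 - <<'E'
from h import *
from bench import r
import cv2
c=r.camera("side")["img"][:,:,::-1];w=addw(r);t=r.camera("top")["img"][:,:,::-1]
f=lambda i,x,y,a,b:cv2.resize(np.clip(i[y:y+b,x:x+a].astype(float)*1.3,0,255).astype(np.uint8),(400,300),interpolation=cv2.INTER_CUBIC)
cv2.imwrite("pics/f8.png",np.vstack([np.hstack([f(c,220,240,160,120),f(c,250,295,60,45)]),np.hstack([f(w,0,0,560,420),f(w,230,205,100,75)])]))
E
```

```text
ee_pos: [0.4306, -0.2187, 0.0789]
ft_force: [-8.0, 3.2, 22.8]
grip_force: 50.0
```

View pics/f8.png

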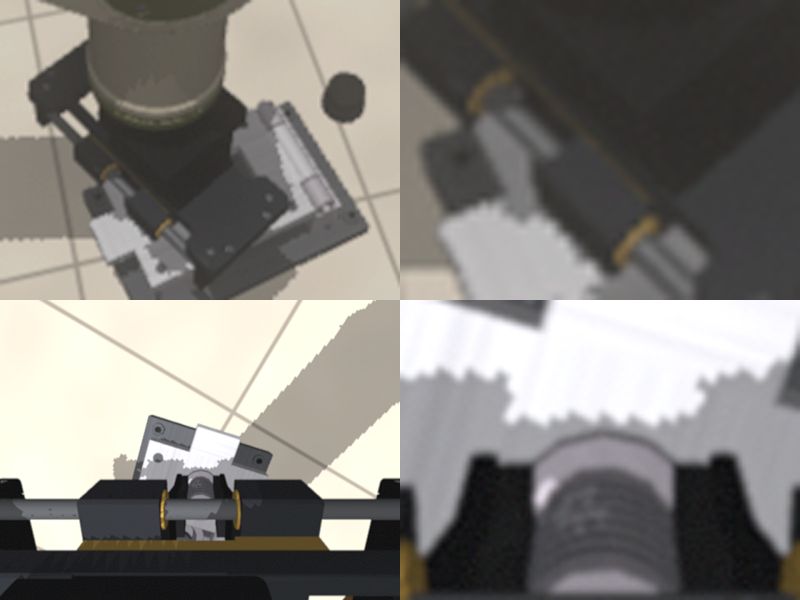

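The lower-right view shows the collar flat on the shut leaf with no visible gap. The press is steady at about 23 N against a hard stop, so I hand in.

```bash
python3 -m pendant '[[0,0,0,0],[0,0,0,0],[0,0,0,0],[0,0,0,0],[0,0,0,0],[0,0,0,0]]'| grep -E "time|pos|force"; python3 -c "
from bench import r
print(r.close_job())"
```

```text
time: 23.78
ee_pos: [0.4306, -0.2186, 0.0789]
ft_force: [-8.3, 3.0, 22.2]
grip_force: 50.0
the job is handed in; nothing more can be done
None
```

I swung the leaf down gently, pushed the collared pin in until its collar sat on the leaf, and handed the job in at 23.8 s with the arm still holding the leaf shut at about 22 N; the hand-in gave no verdict.

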